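Fetch the hemmed-in hardener pot for weighing

ROBOT

A 6-joint arm with a two-finger parallel gripper is mounted at the origin on the work surface. World frame = base frame: x ahead of the robot, y to its left, z up, the work surface at z = 0. Lengths are in m, angles in degrees, forces in N, time in s.
With the tool pointing down it reaches from about 0.325 to 0.85 m from the base axis. Payload 15.5 kg.
Tool frame: the origin (TCP) lies midway between the tips of the shut fingers; the grasp point (between the pads) lies 19 mm behind it; y points along the fingers, x is the direction in which the jaws open and shut, and the axes are right-handed (so a half turn about y gives the same grasp; the last joint's range is limited). The gripper opens to 91 mm and grips with 3 to 60 N. Pads are 32 mm wide; open, the fingers measure 118 mm over their backs; the gripper's body (76 mm by 178 mm) begins 60 mm behind the grasp point.
Start: joints at [-77.779, 28.281, 77.091, -0, 74.628, -5.472], TCP at [0.19, -0.595, 0.178] pointing down, gripper open.
Joint ranges: [-166.48, 166.48], [-47.26, 123.95], [12.59, 153.08], [-70.14, 250.14], [6.76, 159.57], [-176.63, 176.63]. Speed limits (degrees/s): [108.29, 108.29, 147.25, 172.46, 172.46, 172.46].

INTERFACE

Orientations are given as a 3x3 rotation matrix whose columns are the frame's x, y, z axes.
In Python, from bench import ctrl gives the robot as it stands. The module is installed in compiled form; this text tells all that it offers. Calls block until the motion is done:
- ctrl.goto(position, orientation): joint-space move of the TCP to a pose.
- ctrl.move_l(position, vel=0.15, ori=None, contact_N=None): straight line of the TCP; ori=None keeps the orientation; vel is the mean speed in m/s. With contact_N (N) it stops when the force on the tool has changed by that much, and returns True; else False.
- ctrl.movej(angles): joint-space move.
- ctrl.command_gripper(opening): opening from 0.0 (shut) to 1.0 (fully open); the grip force is fixed at half the most; returns when the fingers have stopped.
- ctrl.sleep(seconds).
- ctrl.ik(position, orientation): joint angles nearest the present ones, or None.
- ctrl.read_camera(name): name is "scene" or "top"; returns the picture (480x640x3 uint8, blue, green, red); there is no depth.
- ctrl.camera_params(name): a dict with "fx", "fy", "cx", "cy" (pixels), "pose" (4x4, takes a point from camera to world coordinates). Camera axes: x right, y up, looking along -z (the intrinsics and any distortion apply to the point x, -y, -z); pixel columns grow to the right and rows downward; lengths in m; the calibration is good to about 2 mm. A picture is of the moment at which its call begins. camera_params takes no time and is no camera call.
A pose or a line that the arm cannot do raises ctrl.MotionError and nothing moves.
- ctrl.sign_off(): hands the job in, once; it reports no verdict.
Readings, each from a call of its own:
- ctrl.current_t(): time.
- ctrl.current_q(): joint angles.
- ctrl.current_dq(): joint speeds.
- ctrl.current_effort(): joint torques, N m.
- ctrl.current_tool_pos(): TCP position.
- ctrl.current_eef_rot(): TCP orientation.
- ctrl.current_contact_force(): force on the tool from outside, world axes, zero at the start.
- ctrl.current_wrist_torque(): the same for the moment, N m.
- ctrl.current_grip_width(): opening from 0.0 (shut) to 1.0 (fully open).
Only numpy, scipy, OpenCV 4.12 (cv2) and the standard library are available. Lean on these libraries where they do the work, as an engineer would, in place of code of your own. Each camera call takes 0.05 s, during which the arm holds its last target. There are 200 camera calls.

TASK

The low hardener pot at the back of the steel spill tray is hemmed in by three taller containers. First clear all three (bottle, can and square canister) onto the white parking tray, then set the pot in the middle of the balance's pan, and only then put each of the three back on the very spot it came from. Keep the four containers upright, set them down gently rather than dropping them, and leave the small tin and the vial in the spill tray where they are.

Things in the scene. Friction and masses are not known exactly. Their poses are not given: they have to be found in the camera images.
- bottle_mid (a point): Tallest container: round white plastic bottle with a paper band, narrow shoulder and cap; 115 mm tall, straight wall 50 mm in diameter up to 86 mm above its foot, then a shoulder, and a 29 mm cap from 97 to 115 mm. About 0.25 kg. The point is on its axis, half-way up (57.5 mm above its foot); z up. One of three containers that swap places from start to start around the pot.
- can_mid (a point): Bare steel can, round, 60 mm in diameter over its rims (58 mm wall), 75 mm tall, flat lid. About 0.35 kg. The point is on its axis, half-way up (37.5 mm above its foot); z up. Second of the three containers.
- canister_mid (a point): Square white plastic canister 50 x 50 mm, 80 mm tall, with a round grey 34 mm cap on top, 95 mm tall in all. About 0.3 kg. The point is on its vertical axis, half-way up (47.5 mm above its foot); x and y are square to its side faces, z up; it starts within about 0.12 rad of square to the spill tray. Third of the three containers.
- pot_mid (a point): Hardener pot, the thing to fetch: low round plastic pot with a broad grey screw lid, 41 mm tall, 54 mm in diameter at the lid (the upper 15 mm), 52 mm below it. About 0.15 kg. The point is on its axis, half-way up (20.5 mm above its foot); z up. It stands with the three containers around it, about 66 mm from centre to centre: one on the robot's side, one to the left and one to the right.
- bay: Steel spill tray, fixed, 200 x 270 mm (x by y), floor 3 mm thick, rim 10 mm high; origin at the centre of its underside, x away from the robot, y to the left, turned up to 0.3 rad. The pot stands at about x = 25 mm, y = 0 of it; the three containers stand on thin grey ring marks at (-42, 0), (25, 66) and (25, -66) mm, each within 3 mm of its mark's centre; which container stands on which mark changes.
- parking: White plastic parking tray, fixed, 290 mm along its x and 130 mm along its y, floor 3 mm thick, rim 8 mm high, empty; origin at the centre of its underside, z up, turned up to 0.2 rad about the vertical. To the left or to the right of the spill tray. Takes the three containers in a row along its x, 80 mm apart.
- pan (a point): Centre of the upper surface of the round steel pan, 120 mm in diameter, of the white bench balance, 60 mm above the table; z up. The balance is fixed, 230 x 170 mm, and its case is 48 mm high; it stands on the side opposite to the parking tray.
- tin_mid (a point): Bystander, not to be moved: small aluminium tin, 34 mm in diameter, 26 mm tall, in one of the robot-side corners of the spill tray. The point is on its axis, half-way up.
- vial_mid (a point): Bystander, not to be moved: small amber glass vial, 26 mm in diameter with a narrower black cap, 44 mm tall, in the other robot-side corner of the spill tray. The point is on its axis, half-way up.

How it is judged (in metres and radians):
On the way, in this order (a step that is already met when the one before it is completed fails the run):
1. bottle, can and canister all stand released and upright on the parking tray, the pot still in its place (x of bottle_mid in the frame of parking between -0.14 and 0.14 m and y of bottle_mid in the frame of parking between -0.06 and 0.06 m and height (world z) of bottle_mid below 0.0675 m and angle between each of bottle_mid, can_mid, canister_mid's own z axis and vertical below 0.1 rad and linear speed of each of bottle, can, canister below 0.02 m/s and angular speed of each of bottle, can, canister below 0.2 rad/s and contact force between the fingers and bottle below 0.05 N and x of can_mid in the frame of parking between -0.14 and 0.14 m and y of can_mid in the frame of parking between -0.06 and 0.06 m and height (world z) of can_mid below 0.0475 m and contact force between the fingers and can below 0.05 N and x of canister_mid in the frame of parking between -0.14 and 0.14 m and y of canister_mid in the frame of parking between -0.06 and 0.06 m and height (world z) of canister_mid below 0.0575 m and contact force between the fingers and canister below 0.05 N and distance of pot_mid from where it was at the start of the episode below 0.02 m), for 0.2 s.
2. the pot stands released in the middle of the pan while the three are still on the parking tray (horizontal distance between pot_mid and pan below 0.015 m and z of pot_mid in the frame of pan between 0.015 and 0.0265 m and angle between each of pot_mid, bottle_mid, can_mid, canister_mid's own z axis and vertical below 0.1 rad and linear speed of each of pot, bottle, can, canister below 0.02 m/s and angular speed of each of pot, bottle, can, canister below 0.2 rad/s and contact force between the fingers and pot below 0.05 N and x of bottle_mid in the frame of parking between -0.14 and 0.14 m and y of bottle_mid in the frame of parking between -0.06 and 0.06 m and height (world z) of bottle_mid below 0.0675 m and contact force between the fingers and bottle below 0.05 N and x of can_mid in the frame of parking between -0.14 and 0.14 m and y of can_mid in the frame of parking between -0.06 and 0.06 m and height (world z) of can_mid below 0.0475 m and contact force between the fingers and can below 0.05 N and x of canister_mid in the frame of parking between -0.14 and 0.14 m and y of canister_mid in the frame of parking between -0.06 and 0.06 m and height (world z) of canister_mid below 0.0575 m and contact force between the fingers and canister below 0.05 N), for 0.2 s.
At the end, for the whole second after the job is handed in: The pot stands upright on the pan, its axis within 15 mm of the pan's centre; bottle, can and canister each stand upright within 15 mm of where they stood at the start; tin and vial are within 15 mm of where they were; all is released and at rest (horizontal distance between pot_mid and pan below 0.015 m and z of pot_mid in the frame of pan between 0.015 and 0.0265 m and angle between each of pot_mid, bottle_mid, can_mid, canister_mid's own z axis and vertical below 0.1 rad and linear speed of each of pot, bottle, can, canister below 0.02 m/s and angular speed of each of pot, bottle, can, canister below 0.2 rad/s and contact force between the fingers and pot below 0.05 N and distance of each of bottle_mid, can_mid, canister_mid, tin_mid, vial_mid from where it was at the start of the episode below 0.015 m and contact force between the fingers and bottle below 0.05 N and contact force between the fingers and can below 0.05 N and contact force between the fingers and canister below 0.05 N); the robot touches nothing.
It fails at once if a container was tipped by more than 0.6 rad (about 35 degrees) (angle between any of bottle_mid, can_mid, canister_mid, pot_mid's own z axis and vertical above 0.6 rad).
It fails at once if a container was dropped (fell freely by more than about 20 mm) ((contact force between bottle and anything else below 0.001 N and linear speed of bottle above 0.65 m/s) or (contact force between can and anything else below 0.001 N and linear speed of can above 0.65 m/s) or (contact force between canister and anything else below 0.001 N and linear speed of canister above 0.65 m/s) or (contact force between pot and anything else below 0.001 N and linear speed of pot above 0.65 m/s)).
It fails at once if the tin or the vial was shifted by more than 20 mm or knocked over (distance of any of tin_mid, vial_mid from where it was at the start of the episode above 0.02 m or angle between any of tin_mid, vial_mid's own z axis and vertical above 0.6 rad).
It also fails if it takes over 147 s, if anything falls off the work surface, if the arm or the gripper's body presses on something with over 40 N, if the wrist force passes 120 N, or if a joint passes its speed limit or range.

## Working session

There is one attempt and no reset: what is moved stays moved. The work goes in short steps, each a Python script; the robot and the scene stay as the last script left them, time stands still between calls to the robot, and variables do not carry over. Pictures are saved under pics/ and viewed, about 12 in all and at most 16, crops included, and the job is handed in when it is done.

```bash
mkdir -p pics; ls; python3 - <<'E'
from bench import ctrl
import cv2
for n in("top","scene"):
    im=ctrl.read_camera(n); cv2.imwrite(f"pics/{n}0.png",im)
    p=ctrl.camera_params(n); print(n,p)
print(ctrl.current_t(), ctrl.current_eef_rot(), ctrl.current_grip_width())
E
```

```text
pics
top {'fx': 467.56518215818545, 'fy': 467.56518215818545, 'cx': 318.26345248516003, 'cy': 240.08057369940292, 'pose': array([[ 0.02467054,  0.99561868, -0.09019316,  0.4785547 ],
       [-0.9994364 ,  0.02661804,  0.02045369,  0.00649752],
       [ 0.02276484,  0.08963772,  0.99571424,  0.83902354],
       [ 0.        ,  0.        ,  0.        ,  1.        ]])}
scene {'fx': 532.804408419793, 'fy': 532.804408419793, 'cx': 318.78739740624803, 'cy': 248.00263288408686, 'pose': array([[ 0.81504338, -0.37702607,  0.43994958,  0.92620883],
       [ 0.57928489,  0.54538948, -0.60578819, -0.50463043],
       [-0.01154594,  0.7485998 ,  0.66292159,  0.60762024],
       [ 0.        ,  0.        ,  0.        ,  1.        ]])}
0.1 [[ 3.03904016e-01 -2.30863665e-04  9.52702627e-01]
 [-9.52702046e-01  1.05708469e-03  3.03904086e-01]
 [-1.07724777e-03 -9.99999415e-01  1.01307996e-04]] 1.00054510136936
```

View pics/top0.png

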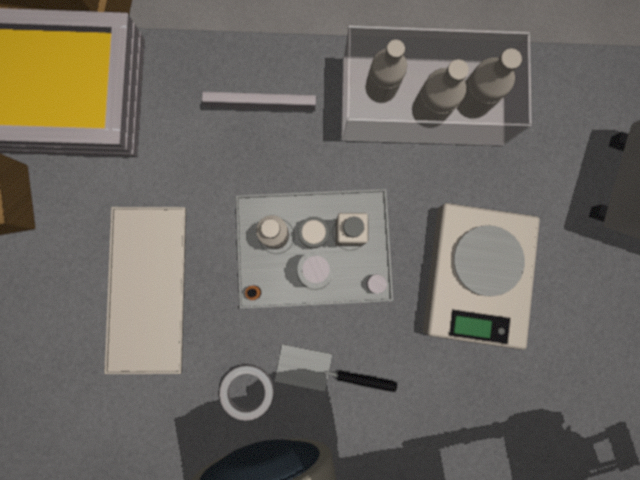

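View pics/scene0.png

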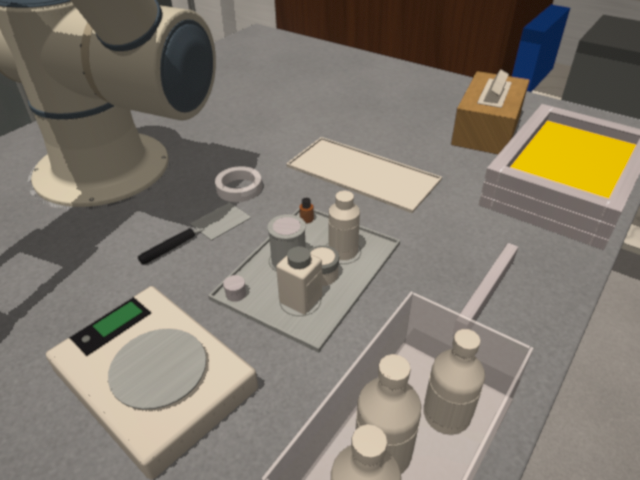

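Top view: the bottle is left (cap 270,229), pot (313,232), canister right (352,227), can in front (314,271), vial (252,293), tin (376,284). The parking tray is left (145,290) and the pan right (488,260). Next I estimate poses and overlay the models to check them.

```bash
cat > h.py <<'E'
from bench import ctrl
import numpy as np, cv2
from scipy.optimize import least_squares
def proj(n,P):
    p=ctrl.camera_params(n);T=p["pose"];c=(np.atleast_2d(P)-T[:3,3])@T[:3,:3]
    return np.c_[p["cx"]+p["fx"]*c[:,0]/-c[:,2],p["cy"]-p["fy"]*c[:,1]/-c[:,2]]
def unproj(n,uv,z):
    p=ctrl.camera_params(n);T=p["pose"]
    d=T[:3,:3]@np.array([(uv[0]-p["cx"])/p["fx"],-(uv[1]-p["cy"])/p["fy"],-1])
    return T[:3,3]+d*(z-T[2,3])/d[2]
def circ(x,y,r,z,n=48):
    a=np.linspace(0,2*np.pi,n,endpoint=False);return np.c_[x+r*np.cos(a),y+r*np.sin(a),0*a+z]
def rect(x,y,th,lx,ly,z):
    q=np.array([[1,1],[-1,1],[-1,-1],[1,-1]])*[lx/2,ly/2];c,s=np.cos(th),np.sin(th)
    return np.c_[q@np.array([[c,s],[-s,c]])+[x,y],np.full(4,z)]
def fitrect(uv,lx,ly,z):  # uv order: ++,-+,--,+-
    W=np.array([unproj("top",u,z)[:2] for u in uv]);m=W.mean(0)
    r=least_squares(lambda v:(rect(*v,lx,ly,z)[:,:2]-W).ravel(),[*m,0]);return r.x,np.abs(r.fun).max()
def overlay(n,im,shapes,box,k,fn):
    x0,y0,x1,y1=box;o=cv2.resize(im[y0:y1,x0:x1],None,fx=k,fy=k,interpolation=cv2.INTER_CUBIC)
    o=cv2.convertScaleAbs(o,alpha=1.3)
    for P,c in shapes:
        cv2.polylines(o,[np.round((proj(n,P)-[x0,y0]+.5)*k-.5).astype(int)],True,c,1)
    cv2.imwrite(fn,o)
E
cat > est.py <<'E'
from h import *
bay,e1=fitrect([(236,196),(241,307),(392,300),(386,190)],.2,.27,.010)
# parking local x (290) : along world -x-ish/x ; list ++,-+,--,+-
park,e2=fitrect([(111,207),(105,373),(181,373),(185,207)],.29,.13,.008)
bal,e3=fitrect([(444,205),(429,334),(526,347),(539,217)],.23,.17,.048)
o={}
for k,uv,z in [("bottle",(270,229),.118),("can",(314,271),.078),("canister",(352.5,227),.098),("pot",(313,232),.044),("tin",(376,284),.029),("vial",(252,292.5),.047),("pan",(489,260),.060)]:
    o[k]=unproj("top",uv,z)[:2]
if __name__=="__main__":
    print("bay",bay,e1,"park",park,e2,"bal",bal,e3)
    c,s=np.cos(bay[2]),np.sin(bay[2])
    for k,v in o.items(): d=v-bay[:2];print(k,v.round(4),"bay",np.round([c*d[0]+s*d[1],-s*d[0]+c*d[1]],4))
    G,R,B=(0,255,0),(0,0,255),(255,0,0)
    S=[(rect(*bay,.2,.27,.01),G),(rect(*park,.29,.13,.008),G),(rect(*bal,.17*0+.23,.17,.048),G)]
    for k,r,z in[("bottle",.0145,.118),("bottle",.025,.089),("can",.03,.078),("can",.03,.003),("canister",.017,.098),("pot",.027,.044),("tin",.017,.029),("vial",.013,.003),("pan",.06,.06)]: S.append((circ(*o[k],r,z),R))
    S.append((rect(*o["canister"],bay[2],.05,.05,.083),B))
    for m in[(-.042,0),(.025,.066),(.025,-.066),(.025,0)]:
        w=bay[:2]+[c*m[0]-s*m[1],s*m[0]+c*m[1]];S.append((circ(*w,.003,.003),B))
    t=cv2.imread("pics/top0.png");sc=cv2.imread("pics/scene0.png")
    overlay("top",t,S,(228,180,400,315),4.5,"pics/o1.png")
    overlay("scene",sc,S,(200,130,410,350),2.7,"pics/o2.png")
    overlay("top",t,S,(90,190,560,390),1.7,"pics/o3.png")
E
python3 est.py
```

```text
bay [ 0.53992943 -0.00336634  0.07154343] 0.002261300819490733 park [0.46017167 0.29008593 0.02697023] 0.0006684897640223397 bal [ 0.49826223 -0.29429148 -0.11147594] 0.005402529610316176
bottle [0.5591 0.0668] bay [0.0241 0.0687]
can [ 0.4969 -0.0035] bay [-0.0429  0.003 ]
canister [ 0.5681 -0.0629] bay [ 0.0239 -0.0614]
pot [ 5.642e-01 -5.000e-04] bay [0.0244 0.0011]
tin [ 0.4783 -0.1119] bay [-0.0692 -0.1039]
vial [0.459  0.0993] bay [-0.0734  0.1082]
pan [ 0.5232 -0.2973] bay [-0.0377 -0.292 ]
```

View pics/o1.png

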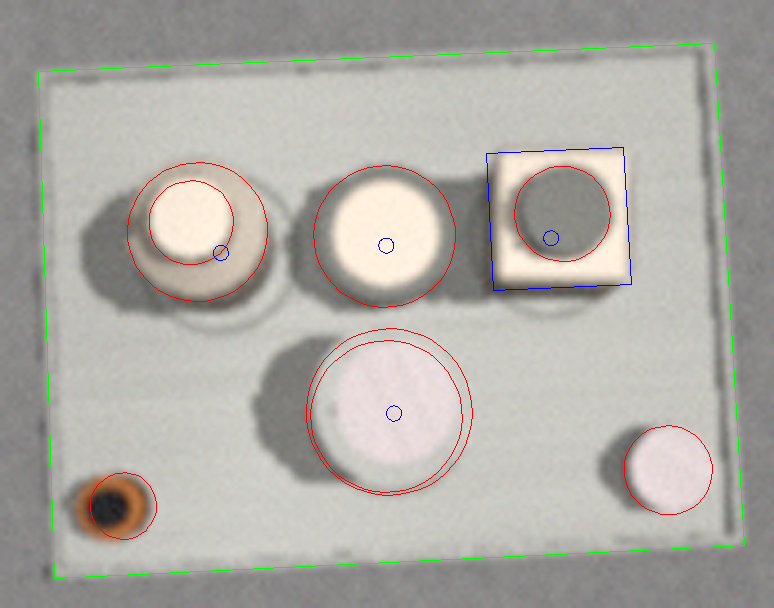

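View pics/o3.png

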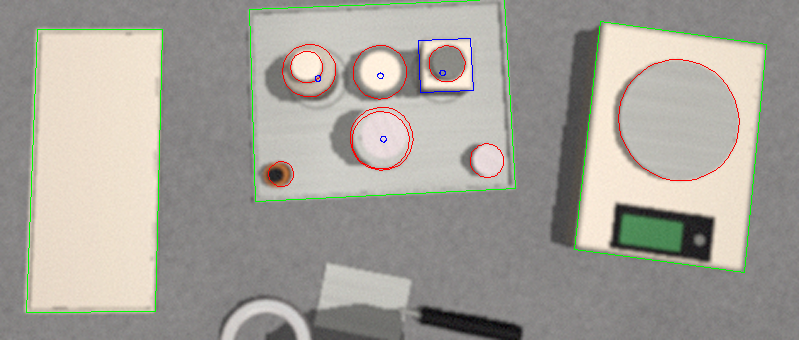

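View pics/o2.png

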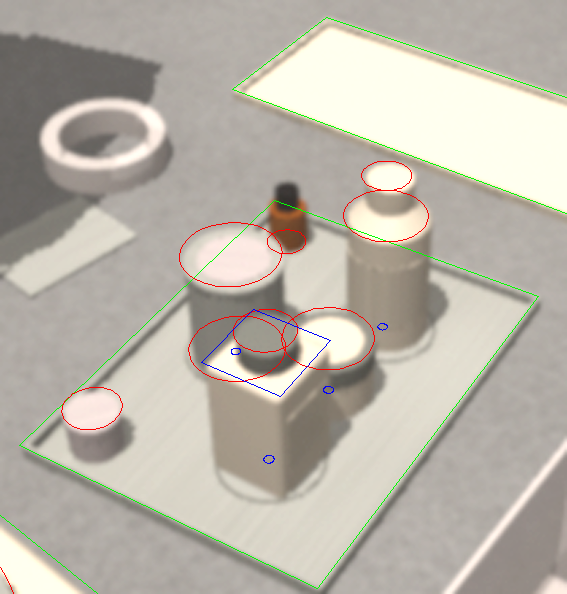

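Overlays agree to about 3 mm (pot and marks consistent with nominal, tray heights plausible), which is ample for 91 mm jaws. I'll start: grip bottle and canister with the jaws along bay x (clear of the pot), and park them with the jaws across the parking tray.

```bash
cat > act.py <<'E'
from est import *
UP=.215
def ori(a): c,s=np.cos(a),np.sin(a); return np.array([[c,0,-s],[s,0,c],[0,-1,0]])
P=np.pi/2
spot={k:o[k]+[0,-.001] for k in("bottle","can","canister","pot")}
spot["canister"]=o["canister"]+[.001,-.002]
ang=dict(bottle=bay[2],canister=.05,can=bay[2]+P,pot=bay[2])
tz=dict(bottle=.048,canister=.030,can=.024,pot=.014)   # TCP height at grasp, foot on z=.003
slot={}
for k,l in(("bottle",.08),("canister",0),("can",-.08)):
    slot[k]=park[:2]+l*np.array([np.cos(park[2]),np.sin(park[2])])
pa={k:park[2]+P for k in slot}
def at(xy,z): return [float(xy[0]),float(xy[1]),z]
def pick(k,xy,a):
    ctrl.goto(at(xy,UP),ori(a)); ctrl.move_l(at(xy,tz[k]),vel=.12)
    ctrl.command_gripper(0.0); w=ctrl.current_grip_width()*91
    ctrl.move_l(at(xy,UP),vel=.12)
    print(k,"grip mm",round(w,1),"after lift",round(ctrl.current_grip_width()*91,1),"t",round(ctrl.current_t(),1),flush=True)
    assert w>45
def place(k,xy,a,dz=0.):
    z=tz[k]+dz+.001
    ctrl.goto(at(xy,UP),ori(a)); ctrl.move_l(at(xy,z+.02),vel=.12); ctrl.move_l(at(xy,z),vel=.03)
    ctrl.sleep(.1); ctrl.command_gripper(1.0); ctrl.sleep(.2); ctrl.move_l(at(xy,UP),vel=.15)
    print(k,"placed t",round(ctrl.current_t(),1),flush=True)
def snap(n,fn): cv2.imwrite(fn,ctrl.read_camera(n))
E
python3 - <<'E'
from act import *
for k in("bottle","canister"):
    pick(k,spot[k],ang[k]); place(k,slot[k],pa[k])
snap("scene","pics/s1.png")
E
```

```text
bottle grip mm 48.2 after lift 48.1 t 6.6
bottle placed t 12.2
canister grip mm 49.9 after lift 49.7 t 17.7
canister placed t 23.8
```

View pics/s1.png

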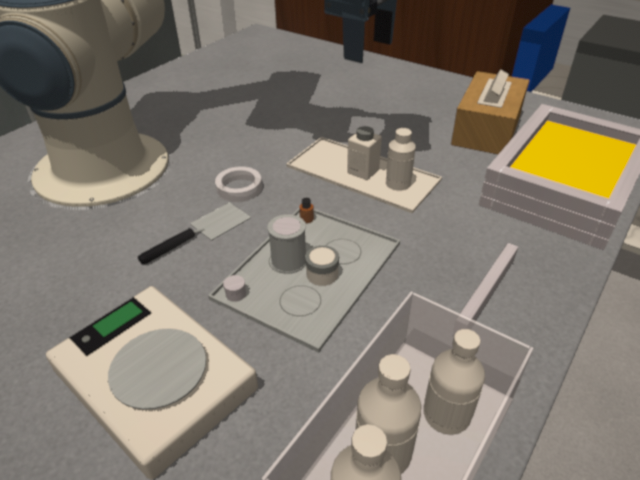

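The picture shows bottle (401,160) and canister (365,153) upright on the parking tray, with pot (322,262), can, tin and vial undisturbed. Next comes the can, then a top view to check the pot and pan before moving the pot.

```bash
python3 - <<'E'
from act import *
k="can"; pick(k,spot[k],ang[k]); place(k,slot[k],pa[k])
im=ctrl.read_camera("top"); R=(0,0,255)
S=[(circ(*spot["pot"],.027,.044),R),(circ(*o["pan"],.06,.06),R),(rect(*park,.29,.13,.008),R)]
for k,r,z in(("bottle",.0145,.118),("can",.03,.078),("canister",.017,.098)): S.append((circ(*slot[k],r,z),R))
overlay("top",im,S,(90,180,560,390),1.7,"pics/t2.png")
E
```

```text
can grip mm 58.3 after lift 58.4 t 29.1
can placed t 35.1
```

View pics/t2.png

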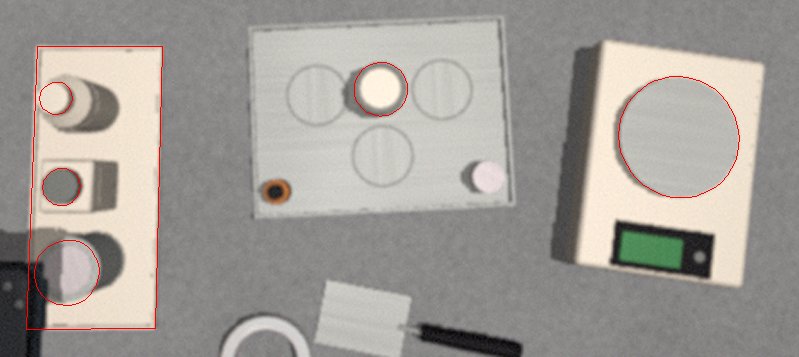

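All three parked within about 2 mm of prediction. The pot (381,89) is in place and the pan outline fits. Now the pot goes to the pan.

```bash
python3 - <<'E'
from act import *
pick("pot",spot["pot"],ang["pot"]); place("pot",o["pan"],ang["pot"]-.6,.057)
ctrl.sleep(.3)
ctrl.goto(at(spot["pot"]-[.12,-.15],UP),ori(ang["can"]))
im=ctrl.read_camera("top"); R=(0,0,255)
overlay("top",im,[(circ(*o["pan"],.06,.06),R),(circ(*o["pan"],.027,.101),R)],(420,190,550,360),3.5,"pics/t3.png")
E
```

```text
pot grip mm 0.7 after lift 0.7 t 41.5Traceback (most recent call last):
  File "<stdin>", line 2, in <module>
  File "act.py", line 19, in pick
    assert w>45
           ^^^^
AssertionError
```

The jaws shut empty, so I need to look at where the pot is.

```bash
python3 - <<'E'
from act import *
print(ctrl.current_tool_pos(),ctrl.current_contact_force())
ctrl.goto(at(np.array([.42,.15]),UP),ori(ang["can"]))
t=ctrl.read_camera("top"); s=ctrl.read_camera("scene"); R=(0,0,255)
S=[(circ(*spot["pot"],.027,.044),R),(circ(*spot["pot"],.026,.003),R)]
cv2.imwrite("pics/tr4.png",t)
overlay("top",t,S,(228,170,400,315),4.5,"pics/t4.png"); overlay("scene",s,S,(200,130,410,350),2.7,"pics/s4.png")
E
```

```text
[ 0.56386506 -0.00146756  0.21439752] [-0.29631222  0.40185364  0.00891708]
```

View pics/t4.png

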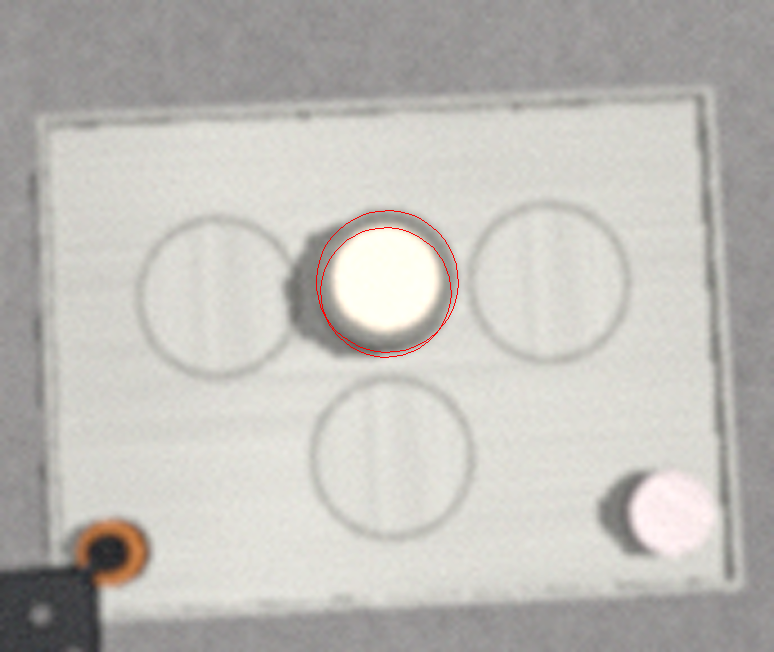

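View pics/s4.png

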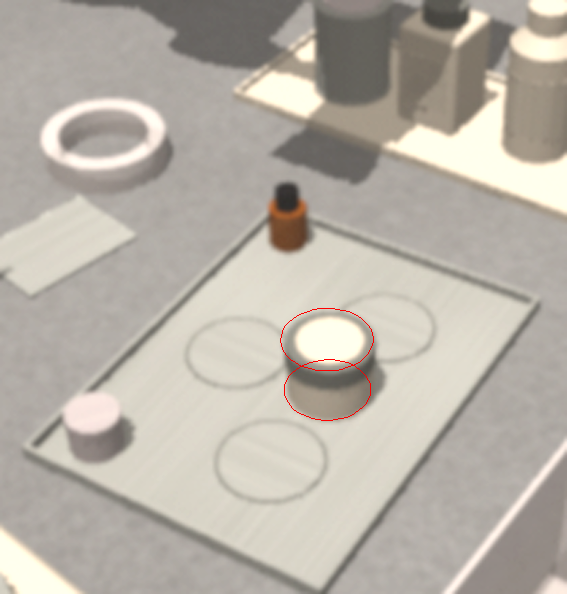

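The pot stands upright, unmoved, at its predicted place. I'll repeat the pick in stages, reading opening, height and force, to see why it closed empty.

```bash
python3 - <<'E'
from act import *
def st(m): print(m,"w",round(ctrl.current_grip_width()*91,1),"tcp",ctrl.current_tool_pos().__array__().round(4) if hasattr(ctrl.current_tool_pos(),'__array__') else np.round(ctrl.current_tool_pos(),4),"F",np.round(ctrl.current_contact_force(),1),"t",round(ctrl.current_t(),1),flush=True)
st("start"); ctrl.command_gripper(1.0); st("open")
xy=spot["pot"]; ctrl.goto(at(xy,UP),ori(ang["pot"])); st("above")
ctrl.move_l(at(xy,.06),vel=.12); st("hi")
hit=ctrl.move_l(at(xy,.014),vel=.06,contact_N=8); st(f"low {hit}")
snap("scene","pics/a.png"); ctrl.command_gripper(.7); st("part"); 
ctrl.command_gripper(.0); st("shut")
s=ctrl.read_camera("scene"); overlay("scene",s,[(circ(*xy,.027,.044),(0,0,255))],(200,130,410,350),2.7,"pics/s5.png")
E
```

```text
start w 0.4 tcp [0.4206 0.1497 0.2149] F [ 0.3  0.2 -0.2] t 42.8
open w 91.2 tcp [0.42  0.15  0.215] F [ 0.3  0.3 -0.3] t 44.1
above w 90.8 tcp [ 0.5638 -0.001   0.215 ] F [ 0.  0. -0.] t 45.3
hi w 90.7 tcp [ 0.5646 -0.0015  0.0606] F [ 0.5 -0.6  0.7] t 46.8
low False w 91.1 tcp [ 0.5644 -0.0015  0.0142] F [-0.2 -0.4  0. ] t 47.7
part w 64.0 tcp [ 0.5642 -0.0015  0.014 ] F [-0.7  0.1  0.1] t 48.3
shut w 0.3 tcp [ 0.5642 -0.0015  0.014 ] F [-0.2 -1.2  0.5] t 49.4
```

View pics/s5.png

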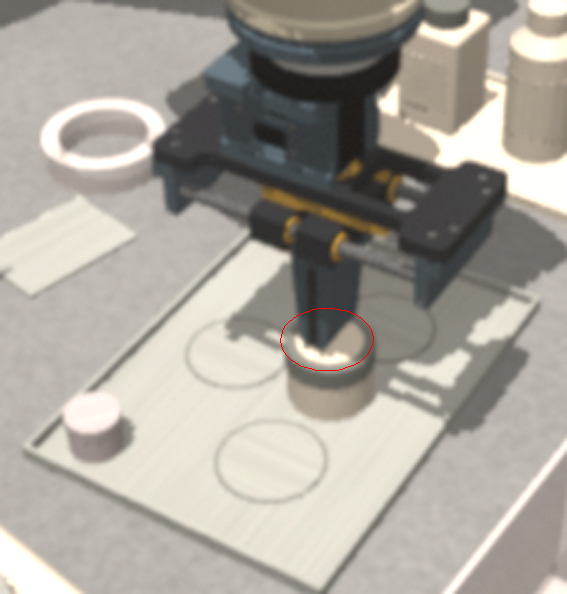

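The fingers shut at the pot's centre with no resistance. I'll check whether the tips are really at z=0.014 (inside the pot) or standing above the lid.

```bash
python3 - <<'E'
from act import *
for z in(.014,.044,.05,.06,.093): print(z,((proj("scene",[[.5642,-.0015,z]])[0]-[200,130])*2.7).round())
p=np.array(ctrl.current_tool_pos());print(p,np.round(ctrl.current_eef_rot(),3).tolist(),ctrl.current_q())
a=cv2.imread("pics/a.png");s=ctrl.read_camera("scene")
f=lambda i:cv2.resize(i[200:330,265:375],None,fx=3.6,fy=3.6,interpolation=cv2.INTER_CUBIC)
cv2.imwrite("pics/s6.png",np.hstack([f(a),f(s)]))
E
```

```text
0.014 [326. 375.]
0.044 [326. 338.]
0.05 [326. 330.]
0.06 [325. 317.]
0.093 [325. 273.]
[ 0.56420322 -0.001495    0.01399418] [[0.997, -0.0, -0.071], [0.071, 0.0, 0.997], [-0.0, -1.0, 0.0]] [-6.21588910e+00  3.54407590e+01  9.51833066e+01  5.65856975e-04
  4.93770791e+01 -1.03139810e+01]
```

View pics/s6.png

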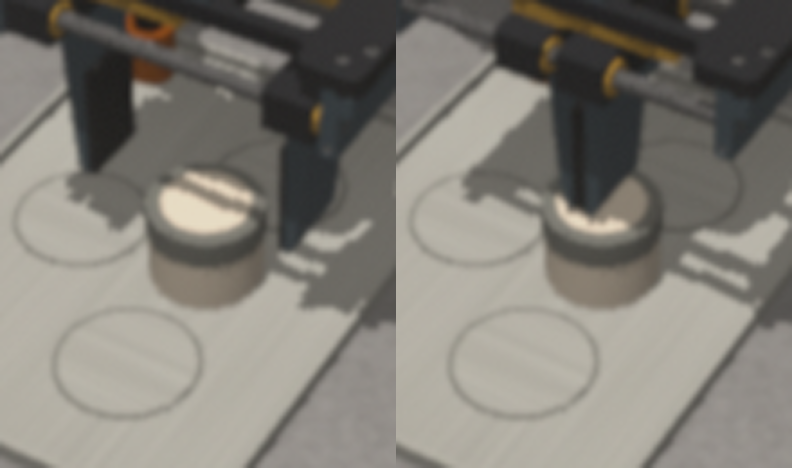

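The tips look about 30 mm higher than the TCP reading implies: shut, they sit just above the lid at (319,260), which corresponds to z≈0.045, not 0.014. That also fits the bottle being held near its shoulder. I'll measure it by lifting, opening, and descending slowly around the pot with contact detection on the tray floor.

```bash
python3 - <<'E'
from act import *
for z in(.014,.03,.045):
  c,s=np.cos(bay[2]),np.sin(bay[2]);R=np.array([[c,-s],[s,c]])
  for n,q in(("front",[(-.0455,-.016),(-.059,-.016)]),("back",[(.0455,-.016),(.059,-.016)])):
    print(z,n,[proj("scene",[[*(np.array([.5642,-.0015])+R@np.array(v)),z]])[0].round(0).tolist() for v in q])
xy=spot["pot"]
ctrl.move_l(at(xy,.07),vel=.1); ctrl.command_gripper(1.0)
ctrl.move_l(at(xy,.014),vel=.1)
hit=ctrl.move_l(at(xy,-.035),vel=.015,contact_N=4)
print(hit,np.round(ctrl.current_tool_pos(),4),np.round(ctrl.current_contact_force(),1),ctrl.current_t())
if hit: ctrl.move_l(at(xy,ctrl.current_tool_pos()[2]+.006),vel=.03)
print(np.round(ctrl.current_tool_pos(),4),np.round(ctrl.current_contact_force(),1))
E
```

```text
0.014 front [[292.0, 265.0], [285.0, 262.0]]
0.014 back [[341.0, 285.0], [348.0, 288.0]]
0.03 front [[291.0, 258.0], [284.0, 255.0]]
0.03 back [[341.0, 278.0], [348.0, 281.0]]
0.045 front [[291.0, 251.0], [284.0, 248.0]]
0.045 back [[341.0, 271.0], [349.0, 274.0]]
True [ 0.5642 -0.0015 -0.0331] [0.6 0.1 8.3] 55.075
[ 0.5644 -0.0015 -0.0269] [0.2 0.2 0.1]
```

The tray floor (z=0.003) is felt at TCP z=-0.033, so the real fingertips are about 36 mm above the reported TCP. The relative picks and places were unaffected. I'll correct the grasp heights; the jaws are now low around the pot, so I can grip.

```bash
sed -i 's/^tz=.*/tz=dict(bottle=.016,canister=.004,can=-.004,pot=-.027)   # commanded TCP z; real tips ~36 mm above it (felt on tray floor)/' act.py
python3 - <<'E'
from act import *
xy=spot["pot"]; ctrl.command_gripper(0.0); w=ctrl.current_grip_width()*91; print("w",w)
assert w>45
ctrl.move_l(at(xy,UP-.03),vel=.12); print("lifted",ctrl.current_grip_width()*91)
place("pot",o["pan"],ang["pot"]-.6,.057)
ctrl.goto(at(np.array([.42,.12]),UP),ori(ang["can"]))
im=ctrl.read_camera("top"); R=(0,0,255); s=ctrl.read_camera("scene")
S=[(circ(*o["pan"],.06,.06),R),(circ(*o["pan"],.027,.101),R)]
overlay("top",im,S,(420,190,550,360),3.3,"pics/a1.png");overlay("scene",s,S,(30,260,270,480),2.2,"pics/a2.png")
a,b=cv2.imread("pics/a1.png"),cv2.imread("pics/a2.png");h=min(a.shape[0],b.shape[0],480)
m=np.hstack([a[:h,:],b[:h]]);cv2.imwrite("pics/t5.png",cv2.resize(m,None,fx=.8,fy=.8));print(m.shape,ctrl.current_t())
E
```

```text
w 53.65485347399392
lifted 52.58541676321677
pot placed t 63.9
(480, 957, 3) 65.6
```

View pics/t5.png

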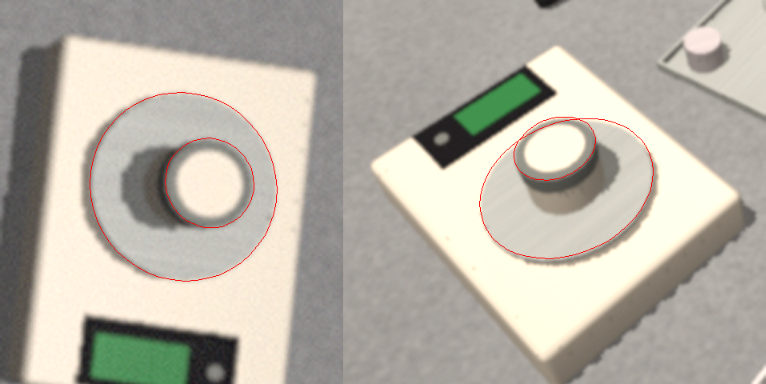

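The pot stands upright at the pan's centre: its outline matches the model in both views to about 2 mm. Now I return the can, then the canister, then the bottle.

```bash
python3 - <<'E'
from act import *
for k in("can","canister","bottle"):
    pick(k,slot[k],pa[k]); place(k,spot[k],ang[k])
ctrl.goto(at(np.array([.42,.28]),UP),ori(ang["can"]))
im=ctrl.read_camera("top"); s=ctrl.read_camera("scene"); cv2.imwrite("pics/topend.png",im)
R,B=(0,0,255),(255,0,0);S=[]
for k,r,z in[("bottle",.0145,.118),("bottle",.025,.089),("can",.03,.078),("canister",.017,.098)]: S.append((circ(*spot[k],r,z),R))
for k,r,z in(("tin",.017,.029),("vial",.013,.003)): S.append((circ(*o[k],r,z),B))
overlay("top",im,S,(228,180,400,315),4.5,"pics/e1.png")
cv2.imwrite("pics/e2.png",s)
E
```

```text
can grip mm 58.6 after lift 58.4 t 70.9
can placed t 77.3
canister grip mm 49.8 after lift 50.2 t 82.9
canister placed t 89.5
bottle grip mm 49.4 after lift 49.4 t 95.2
bottle placed t 101.3
```

View pics/e1.png

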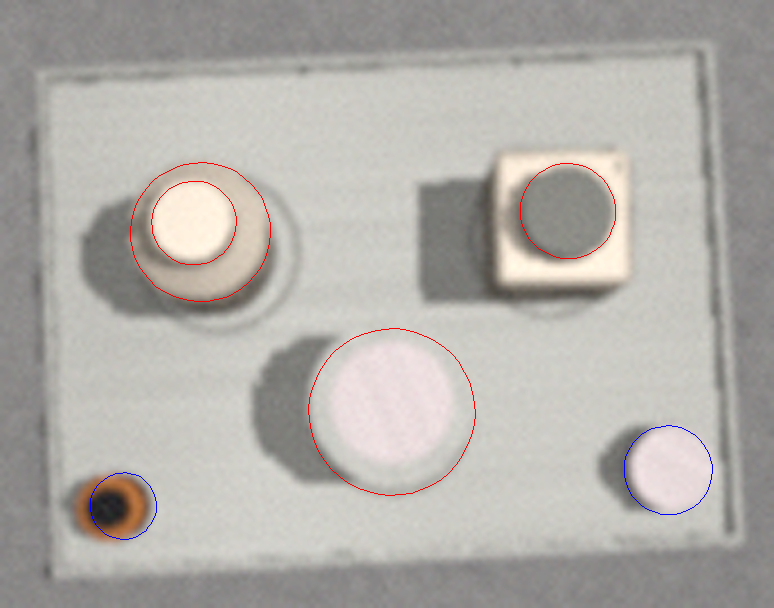

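View pics/e2.png

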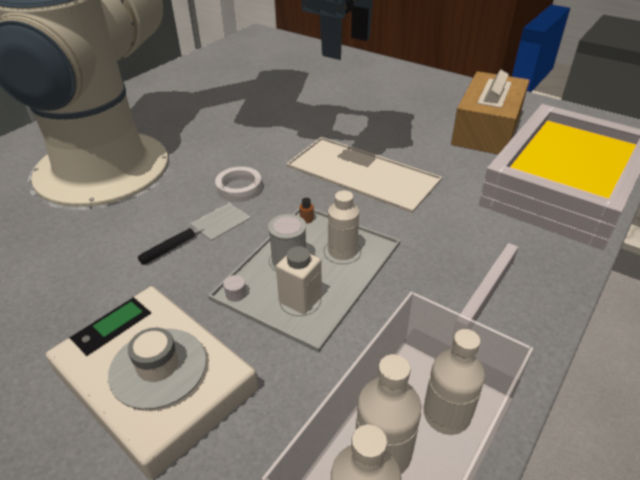

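All three stand upright on their marks: bottle cap (194,222) against (191,222) at the start, canister cap (567,211) against (563,214), and the can is unchanged. These are shifts of about 2 mm. Tin and vial are where they were, the pot is on the pan, and the arm is clear.

```bash
python3 -c "
from bench import ctrl
print(ctrl.current_t(), ctrl.current_contact_force()); print(ctrl.sign_off())"
```

```text
102.4417 [ 0.38125627 -0.09984295 -0.0028587 ]
the job is handed in; nothing more can be done
None
```

The job is done and handed in at about 102 s of the 147 s allowed; no verdict was reported. I parked the bottle, canister and can, set the pot on the pan, then returned the can, canister and bottle to their marks.

**Last checks:** The final pictures show all four containers upright. The bottle, can and canister are within about 2–3 mm of where they started, by pixel comparison. The tin and vial have not moved. The pot was within about 2 mm of the pan's centre when I checked it just after placing it, and still stood there in the final scene view. The gripper was open and clear, and the force on the tool was near zero.

**What went wrong or disagreed:**
- **Empty closes on the pot:** The gripper shut empty on the pot twice, just above its lid, without disturbing it.
- **TCP height:** Feeling for the tray floor showed the real fingertips about 36 mm higher than the reported TCP. I lowered the grasp heights and gripped the pot cleanly. The three containers had by then been parked safely with higher grips than planned.
- **Vial overlay:** My drawn vial outline was off by a few millimetres in both the first and last pictures, an estimation error rather than movement.

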